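# Swap the stapler and the mouse on two sloped desk stands

### The arm

A 6-joint arm with a two-finger parallel gripper is mounted at the origin on a cart in front of the work surface, level with it; the furniture and walls round the work are solid. World frame = base frame: x ahead of the robot, y to its left, z up, the work surface at z = 0. Lengths are in m, angles in degrees, forces in N, time in s.
With the tool pointing down it reaches from about 0.3 to 0.875 m from the base axis. Payload 6.4 kg.
Tool frame: the origin (TCP) lies midway between the tips of the shut fingers; the grasp point (between the pads) lies 19 mm behind it; x points along the fingers, y is the direction in which the jaws open and shut, and the axes are right-handed (so a half turn about x gives the same grasp; the last joint's range is limited). The gripper opens to 85 mm and grips with 20 to 120 N. Pads are 22 mm wide; open, the fingers measure 114 mm over their backs; the gripper's body (76 mm by 85 mm) begins 54 mm behind the grasp point. The pads swing forward as they close: fully open they stand 13 mm farther back than shut.
Start: joints at [-82.122, 10.359, 92.074, -0, 77.567, -11.82], TCP at [0.194, -0.541, 0.231] pointing down, gripper open.
Joint ranges: [-171.53, 171.53], [-51.25, 118.39], [17.06, 147.69], [-65.23, 245.23], [0, 150.52], [-178.68, 178.68]. Speed limits (degrees/s): [147.25, 147.25, 172.46, 180, 180, 180].

### API

Orientations are given as a 3x3 rotation matrix whose columns are the frame's x, y, z axes.
In Python, from plant import bot, optics, job gives the robot as it stands.
- The arm moves only by the shell command python3 -m jog 'ROWS' [FORCE]. ROWS is JSON, a list of rows, each a list of 3 entries, a list of its own where there are three numbers: the shift along the world's x, y, z in m, then the turn about the world's z in rad, then the opening in per cent of the stroke, from 0 (shut) to 100 (fully open). A call has 1 to 5 rows; each row shifts and turns the commanded pose from where the row before left it; what a row does not reach is not made up. A row lasts 1/10 s, in which the tool goes at most 50 mm and 8.59 degrees, less where a joint would pass 70% of its speed; a pose out of reach is approached as far as the arm can. A call with a gripper value outside its range is refused whole. The fingers move at their own pace and stop on an object; FORCE is the grip in N (left out, the last holds). Time passes only in rows, so rows that do not move let the fingers close. It gives the time, the measured TCP pose, the force and the opening at its end, in the units of the state.
- bot.state(): the state, without advancing time (a new reading comes with each control period).
- optics.camera(name): name is "scene" or "top" or "wrist"; returns the picture (384x512x3 uint8, red, green, blue); there is no depth.
- optics.camera_model(name): a dict with "camera_matrix" (3x3 intrinsics, pixels), "pose" (4x4, takes a point from camera to world coordinates). Camera axes: x right, y down, z forward; pixel columns grow to the right and rows downward; lengths in m; the calibration is good to about 2 mm. A picture is of the moment at which its call begins: read the wrist's pose just before it. camera_model takes no time and is no camera call; for the wrist camera it gives the pose at the moment of the call.
- job.close_job(): hands the job in, once; it reports no verdict.
The state is a dict: "clock": time; "joints": joint angles; "qd": joint speeds; "tau": joint torques, N m; "tcp_pos": TCP position; "orientation": TCP orientation; "wrist_force": force on the tool from outside, world axes, zero at the start; "torque": the same for the moment, N m; "opening": finger opening in m.
Only numpy, scipy, OpenCV 4.12 (cv2) and the standard library are available. Lean on these libraries where they do the work, as an engineer would, in place of code of your own. Each camera call takes 0.05 s, during which the arm holds its last target. There are 200 camera calls.

### The job

The stapler and the computer mouse each lie across one of the two sloped grey desk stands, and they are on the wrong ones: swap them, so that the mouse ends on the stand that held the stapler and the stapler on the stand that held the mouse. Each must end resting flat on its underside on the deck above the front lip, lying crosswise in the middle of its stand as the other one did (either end to the left). Set them down rather than dropping them, and leave the other things on the desk where they are.

Things in the scene. Friction and masses are not known exactly. Their poses are not given: they have to be found in the camera images.
- stapler: desk stapler 137 mm long (its x), 34 mm wide (y), 46 mm tall (z), 0.2 kg; origin at the centre of its underside. The base (lowest 8 mm) is 34 mm wide, the arm above it (20 to 46 mm up) 24 mm wide; the arm does not move. At the start it lies across its stand, flat on the sloping deck, its long side on the lip, its z normal to the deck.
- mouse: black computer mouse 116 mm long (its x), 56 mm wide (y), 41 mm tall (z) with a rounded top (highest near the middle), 0.09 kg; origin at the centre of its underside. Lies across its stand like the stapler; its sides can be gripped at mid length.
- stand_1_deck (a point): Point on the deck of the stand that holds the stapler at the start: on the deck's surface, midway across its width, at the upslope face of the front lip. x points up the slope, y level along the lip (to the left), z out of the deck, normal to it. The deck is 165 mm wide (y), runs 99 mm up the slope from here (x), and rises 30 degrees away from the robot.
- stand_2_deck (a point): Point on the deck of the stand that holds the mouse at the start: on the deck's surface, midway across its width, at the upslope face of the front lip. x points up the slope, y level along the lip (to the left), z out of the deck, normal to it. The deck is 165 mm wide (y), runs 99 mm up the slope from here (x), and rises 30 degrees away from the robot.
- stand_1: Sloped grey plastic stand, fixed to the desk, that holds the stapler at the start; at left or right by chance, turned up to 15 degrees. Origin on the desk under its centre, x level and away from the robot, y left, z up. Base plate 95 x 165 mm. Upper deck surface 42 mm above the desk at the front edge, 95 mm at the rear.
- stand_2: Stand like the other, holding the mouse at the start. On both, the front lip is two tabs 10 mm above the deck, 6 mm thick, each 45 mm wide, at y = -83 to -38 and +38 to +83 mm; the 75 mm between them is open, so that a finger can pass below a thing resting on the lip.
- glue_stick: yellow glue stick 27 mm across, 94 mm tall, standing between the two stands; origin under its centre
- tape_roll: roll of brown tape 92 mm across, 48 mm tall, behind the stands; origin under its centre
- cream_jar: jar with a white lid 69 mm across, 60 mm tall, behind the stands; origin under its centre
- calculator: desk calculator 125 x 78 x 14 mm lying on the desk to the left; origin under its centre
- clip_pot: pot of paper clips 58 mm across, 40 mm tall, behind the right stand; origin under its centre
There are look-alikes about, which are no part of the job. What is shaped like the mouse but green or yellow is not meant.

How it is judged:
By the outcome, as a careful person would: the job done as asked, in the order asked, and still so for the second after the job is handed in, with the robot touching nothing.
It also fails if it takes over 72 s, if anything falls off the work surface, if the arm or the gripper's body presses on something with over 40 N, if the wrist force passes 120 N, or if a joint passes its speed limit or range.

## Working session

There is one attempt and no reset: what is moved stays moved. The work goes in short steps, Python scripts to look and compute and a shell command to move; the robot and the scene stay as the last step left them, time stands still between calls to the robot, and variables do not carry over. Pictures are saved under pics/ and viewed, about 8 in all and at most 12, crops included, and the job is handed in when it is done.

```bash
ls; mkdir -p pics; python3 - <<'E'
from plant import bot,optics,job
import cv2,numpy as np
for n in ("scene","top"):
    im=optics.camera(n)[:,:,::-1]
    cv2.imwrite(f'pics/{n}0.png',cv2.resize(im,(768,576),interpolation=cv2.INTER_CUBIC))
    m=optics.camera_model(n);print(n,np.round(m['camera_matrix'],1).tolist(),np.round(m['pose'],3).tolist())
print(bot.state())
E
```

```text
pics
scene [[478.7, 0.0, 259.9], [0.0, 478.7, 189.9], [0.0, 0.0, 1.0]] [[-0.797, -0.263, 0.544, -0.188], [-0.604, 0.382, -0.7, 0.901], [-0.023, -0.886, -0.463, 0.721], [0.0, 0.0, 0.0, 1.0]]
top [[477.0, 0.0, 262.1], [0.0, 477.0, 188.0], [0.0, 0.0, 1.0]] [[-0.021, -0.99, 0.138, 0.387], [-1.0, 0.021, -0.006, -0.049], [0.003, -0.138, -0.99, 1.435], [0.0, 0.0, 0.0, 1.0]]
{'clock': 0.1, 'joints': array([-8.21226746e+01,  1.03987717e+01,  9.21235838e+01, -1.45315275e-03,
        7.75676131e+01, -1.18198329e+01]), 'qd': array([-0.01691734,  0.00255396, -0.06388779,  0.03092096,  0.03877934,
        0.07327113]), 'tau': array([ 3.79309413e-04, -4.45878124e+01, -3.52238381e+01, -2.38722469e-04,
        4.14396840e-03,  2.23024091e-05]), 'tcp_pos': array([ 0.19374745, -0.5408663 ,  0.23048286]), 'orientation': array([[-2.39740423e-04,  3.37053538e-01, -9.41485451e-01],
       [ 1.55203690e-03, -9.41484219e-01, -3.37053492e-01],
       [-9.99998767e-01, -1.54202551e-03, -2.97407703e-04]]), 'wrist_force': array([ 0.51399856, -0.06774618,  0.797476  ]), 'torque': array([0.00324317, 0.00603349, 0.00381046]), 'opening': 0.08537488811583974}
```

View pics/scene0.png

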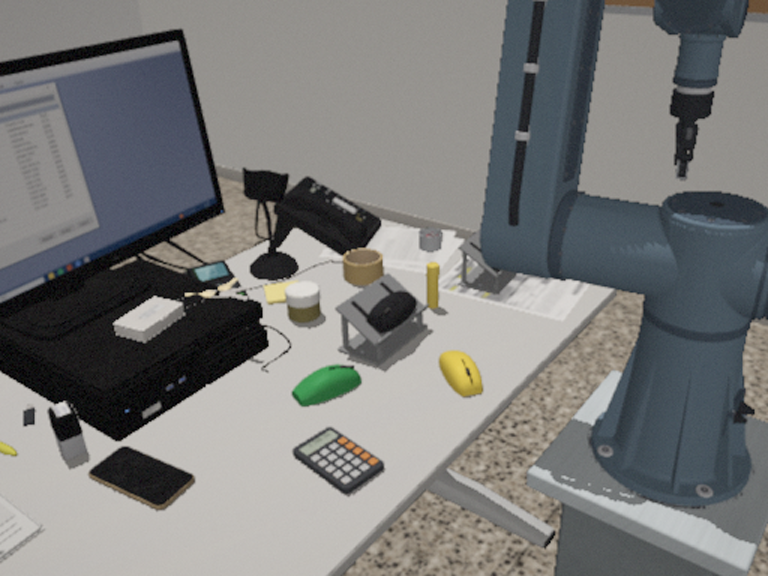

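View pics/top0.png

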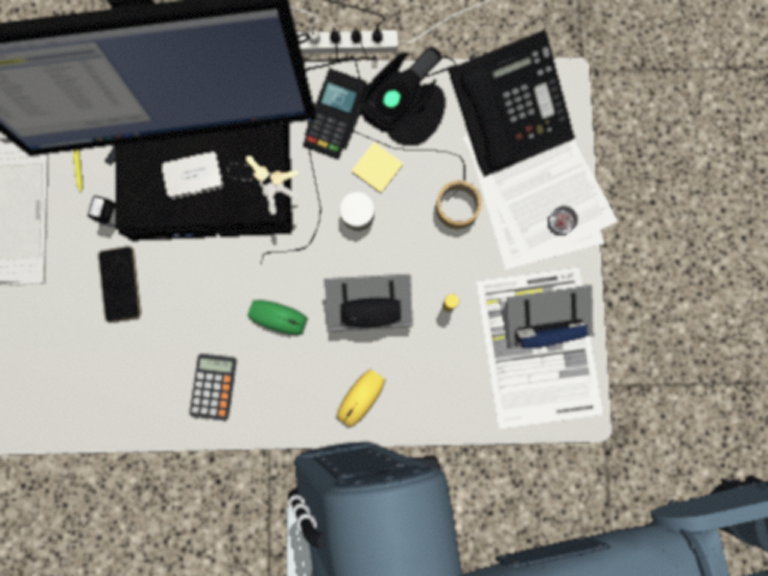

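The mouse (black) is on the middle-left stand (about 370,307 in the top view at 1.5x). The stapler is on the right stand (about 548,330), the glue stick is between them at (451,302), and the green and yellow mice are decoys. I'll enlarge both stands.

```bash
python3 - <<'E'
import cv2,numpy as np
im=cv2.resize(cv2.imread('pics/top0.png'),(512,384),interpolation=cv2.INTER_AREA)
from plant import optics
im=np.median([optics.camera('top') for _ in range(3)],0).astype(np.uint8)[:,:,::-1]
cv2.imwrite('pics/top_raw.png',im)
def crop(u,v,w=78,h=58,s=10):
    c=cv2.resize(im[v:v+h,u:u+w],None,fx=s,fy=s,interpolation=cv2.INTER_CUBIC)
    return np.clip(c*1.3,0,255).astype(np.uint8)
a=crop(206,178,76,58,5);b=crop(328,184,76,58,5)
out=np.hstack([a,b]);cv2.imwrite('pics/c1.png',out);print(out.shape)
E
```

```text
(290, 760, 3)
```

View pics/c1.png

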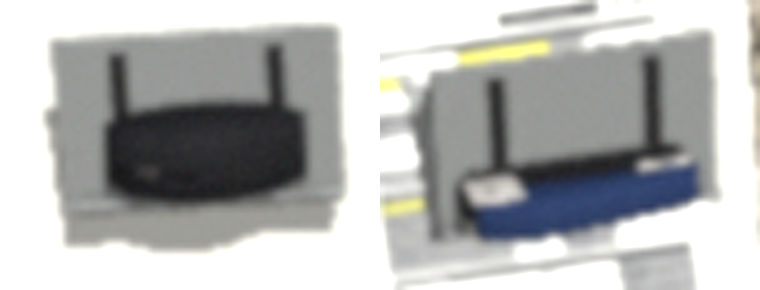

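The deck corners are clear. In the left crop they are rear (52,40) and (338,27), front (345,195) and (62,210). In the right crop they are rear (432,72) and (713,30), front (718,195) and (438,238). Next I fit the stand poses.

```bash
cat > h.py <<'E'
import numpy as np,cv2
from plant import optics,bot
from scipy.optimize import least_squares
def proj(P,name='top',m=None):
    m=m or optics.camera_model(name);T=np.linalg.inv(m['pose']);K=m['camera_matrix']
    p=np.atleast_2d(P)@T[:3,:3].T+T[:3,3];q=p@K.T;return q[:,:2]/q[:,2:]
def ray(uv,z,name='top',m=None):
    m=m or optics.camera_model(name);d=m['pose'][:3,:3]@np.linalg.inv(m['camera_matrix'])@[uv[0],uv[1],1];o=m['pose'][:3,3]
    return o+d*(z-o[2])/d[2]
def place(v,P):
    c,s=np.cos(v[2]),np.sin(v[2]);P=np.asarray(P,float)
    return P@np.array([[c,s,0],[-s,c,0],[0,0,1]])+[v[0],v[1],0]
E
python3 - <<'E'
from h import *
C=np.array([[.046,.0825,.095],[.046,-.0825,.095],[-.046,-.0825,.042],[-.046,.0825,.042]])
for n,px,off in (('stand2',[(52,40),(338,27),(345,195),(62,210)],(206,178)),('stand1',[(52,72),(333,30),(338,195),(58,238)],(328,184))):
    uv=(np.array(px)+.5)/5-.5+off
    r=least_squares(lambda v:(proj(place(v,C))-uv).ravel(),[.5,-.1,0])
    v=r.x;print(n,np.round(v[:2],4),np.degrees(v[2]).round(2),r.fun.round(2))
    L=place(v,[[-.046+.0065,0,.0455]]);print(' lip pt',L.round(4))
print('glue',ray((451/1.5,299/1.5),.094))
E
```

```text
stand2 [ 0.5388 -0.0078] 1.49 [-0.55  0.08  0.31 -0.02  0.02  0.14  0.22 -0.2 ]
 lip pt [[ 0.4993 -0.0089  0.0455]]
stand1 [ 0.505  -0.3559] 7.15 [-0.78 -0.07  0.33 -0.07  0.06  0.24  0.41 -0.11]
 lip pt [[ 0.4658 -0.3608  0.0455]]
glue [ 0.5386562  -0.16484347  0.094     ]
```

```bash
python3 -m jog '[[[0.03,0.02,0],0.15,100],[[0.03,0.02,0],0.15,100],[[0.03,0.02,0],0.15,100],[[0.03,0.02,0],0.15,100],[[0.03,0.02,0],0.15,100]]' 30
python3 -m jog '[[[0.03,0.02,0],0.15,60],[[0.03,0.02,0],0.15,60],[[0.03,0.02,0],0.15,60],[[0.03,0.02,0],0.15,60],[[0,0,0],0,60]]'
python3 -m jog '[[[0,0,0],0,60],[[0,0,0],0,60]]'
python3 - <<'E'
from h import *
s=bot.state();print(s['clock'],s['tcp_pos'],s['opening'],s['joints'].round(1),s['orientation'].round(3).tolist(),s['wrist_force'])
m=optics.camera_model('wrist');im=optics.camera('wrist')[:,:,::-1]
v=[0.505,-0.3559,np.radians(7.15)]
P=place(v,[[-.0395,0,.0455],[-.046,.0825,.042],[-.046,-.0825,.042],[.046,.0825,.095],[.046,-.0825,.095]])
print(proj(P,m=m).round(0).tolist(), m['pose'].round(3).tolist())
im=cv2.resize(im,(768,576))
for p in proj(P,m=m)*1.5: cv2.circle(im,(int(p[0]),int(p[1])),4,(0,0,255),1)
print('tcp px',proj(s['tcp_pos'],m=m)*1.5)
cv2.imwrite('pics/w1.png',im)
E
```

```text
clock: 0.75
tcp_pos: [0.3448, -0.4404, 0.2312]
orientation: [[-0.0, 0.891, -0.454], [0.0, -0.454, -0.891], [-1.0, -0.0, -0.0]]
wrist_force: [0.6, 0.4, -0.5]
opening: 0.0852
clock: 1.25
tcp_pos: [0.4667, -0.3586, 0.2312]
orientation: [[0.001, 0.991, 0.131], [0.001, 0.131, -0.991], [-1.0, 0.001, -0.001]]
wrist_force: [-0.7, -0.1, 0.5]
opening: 0.051
clock: 1.45
tcp_pos: [0.4631, -0.3618, 0.2311]
orientation: [[-0.001, 0.993, 0.121], [0.0, 0.121, -0.993], [-1.0, -0.001, -0.0]]
wrist_force: [0.0, 0.6, 0.1]
opening: 0.0513
1.45 [ 0.46312573 -0.36180566  0.23109368] 0.05129282634022964 [-49.5  12.   90.2  -0.   77.9 -56.5] [[-0.001, 0.993, 0.121], [0.0, 0.121, -0.993], [-1.0, -0.001, -0.0]] [0.04977139 0.55250469 0.07434125]
[[261.0, 167.0], [255.0, 95.0], [256.0, 229.0], [352.0, 92.0], [338.0, 249.0]] [[0.993, 0.115, 0.033, 0.455], [0.12, -0.951, -0.284, -0.289], [-0.001, 0.286, -0.958, 0.374], [0.0, 0.0, 0.0, 1.0]]
tcp px [[387.10753892 359.04684144]]
```

View pics/w1.png

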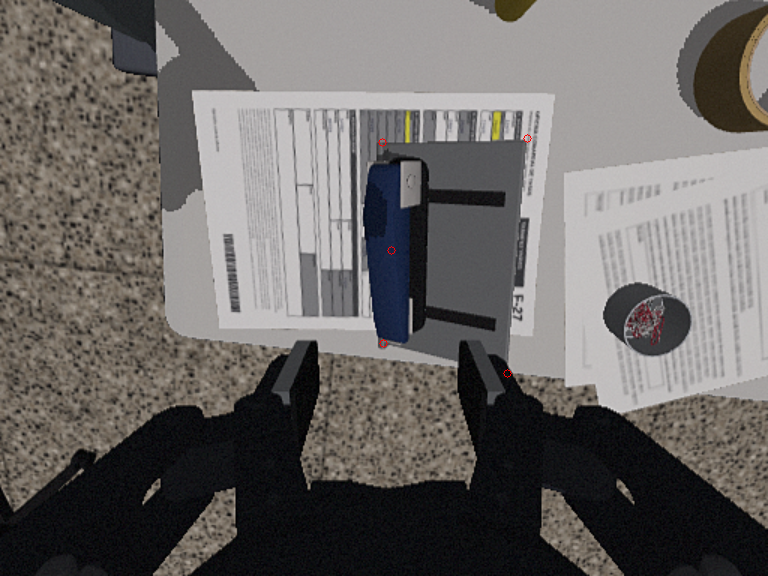

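The stand and stapler match the fit. The stapler's mid-length is at row 251, which coincides with the projected lip point (391,251). Descending between its front top edge and the rear of its arm.

```bash
python3 -m jog '[[[0,0,-0.04],0,60],[[0,0,-0.04],0,60],[[0,0,-0.04],0,60],[[0,0,-0.02],0,60],[[0,0,-0.01],0,60]]' 30
python3 -m jog '[[[0,0,-0.005],0,60],[[0,0,-0.005],0,60],[[0,0,0],0,60]]'
python3 -m jog '[[[0,0,0],0,50],[[0,0,0],0,44],[[0,0,0],0,40],[[0,0,0],0,36],[[0,0,0],0,30]]'
python3 -m jog '[[[0,0,0],0,20],[[0,0,0],0,20],[[0,0,0],0,20]]'
```

```text
clock: 2.0
tcp_pos: [0.4617, -0.361, 0.0786]
orientation: [[-0.003, 0.993, 0.12], [0.003, 0.12, -0.993], [-1.0, -0.002, -0.004]]
wrist_force: [0.3, 1.3, 0.2]
opening: 0.0513
clock: 2.3
tcp_pos: [0.464, -0.362, 0.072]
orientation: [[0.001, 0.993, 0.122], [-0.001, 0.122, -0.993], [-1.0, 0.001, 0.001]]
wrist_force: [-0.5, -0.3, -0.2]
opening: 0.0514
clock: 2.8
tcp_pos: [0.4633, -0.3617, 0.072]
orientation: [[-0.001, 0.992, 0.123], [-0.001, 0.123, -0.992], [-1.0, -0.001, 0.0]]
wrist_force: [-5.4, -0.3, 5.4]
opening: 0.029
clock: 3.1
tcp_pos: [0.4632, -0.3617, 0.072]
orientation: [[-0.001, 0.992, 0.123], [-0.001, 0.123, -0.992], [-1.0, -0.001, 0.0]]
wrist_force: [-5.7, 0.3, 6.4]
opening: 0.029
```

```bash
python3 -m jog '[[[0,0,0.01],0,20],[[0,0,0.02],0,20],[[0,0,0.04],0,20],[[0,0,0.04],0,20],[[0,0,0],0,20]]' 40
python3 - <<'E'
from h import *
s=bot.state();print(s['clock'],s['tcp_pos'],s['opening'],s['wrist_force'])
a=optics.camera('wrist')[:,:,::-1];b=optics.camera('scene')[:,:,::-1]
u,v=proj(s['tcp_pos'],'scene')[0].astype(int);print(u,v)
b=cv2.resize(b[max(v-40,0):v+56,max(u-64,0):u+64],(512,384),interpolation=cv2.INTER_CUBIC)
cv2.imwrite('pics/w2.png',cv2.resize(np.hstack([cv2.resize(a,(512,384)),b]),(800,300)))
E
```

```text
clock: 3.6
tcp_pos: [0.4668, -0.3641, 0.1885]
orientation: [[0.008, 0.992, 0.123], [-0.009, 0.123, -0.992], [-1.0, 0.007, 0.01]]
wrist_force: [1.5, -0.5, -1.6]
opening: 0.0281
3.6 [ 0.46683675 -0.36414804  0.18850505] 0.02809782671522837 [ 1.4916557  -0.45243387 -1.59168844]
341 131
```

View pics/w2.png

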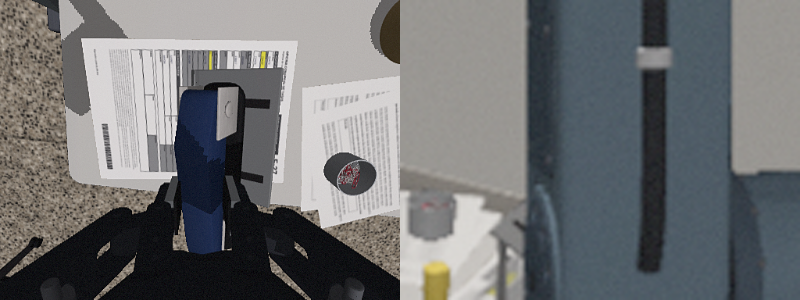

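The stapler is held with its tilt kept (left half of the picture; the rear of its base shows at about x 240). I'll park it on the free desk area at (0.385,-0.13).

```bash
python3 -m jog '[[[-0.016,0.046,0],-0.024,20],[[-0.016,0.046,0],-0.024,20],[[-0.016,0.046,0],-0.024,20],[[-0.016,0.046,0],-0.024,20],[[-0.016,0.046,0],-0.026,20]]' 40
python3 -m jog '[[[0,0,-0.03],0,20],[[0,0,-0.04],0,20],[[0,0,-0.04],0,20],[[0,0,-0.02],0,20],[[0,0,-0.01],0,20]]'
python3 -m jog '[[[0,0,-0.005],0,20],[[0,0,-0.004],0,20],[[0,0,-0.004],0,20],[[0,0,0],0,20]]'
python3 - <<'E'
from h import *
s=bot.state();print(s['clock'],s['tcp_pos'],s['opening'],s['wrist_force'])
a=optics.camera('wrist')[:,:,::-1]
cv2.imwrite('pics/w3.png',a)
E
```

```text
clock: 4.2
tcp_pos: [0.3818, -0.1288, 0.1792]
orientation: [[-0.003, 1.0, -0.001], [0.003, -0.001, -1.0], [-1.0, -0.003, -0.003]]
wrist_force: [0.9, -0.3, -1.5]
opening: 0.0278
clock: 4.7
tcp_pos: [0.381, -0.1292, 0.038]
orientation: [[-0.006, 1.0, 0.001], [0.004, 0.001, -1.0], [-1.0, -0.006, -0.004]]
wrist_force: [-0.6, 0.7, -0.9]
opening: 0.028
clock: 5.1
tcp_pos: [0.3842, -0.1316, 0.0286]
orientation: [[0.001, 1.0, 0.001], [-0.001, 0.001, -1.0], [-1.0, 0.001, 0.001]]
wrist_force: [-0.3, -1.1, -1.4]
opening: 0.028
5.1 [ 0.38417841 -0.13163332  0.02859302] 0.02804019220810987 [-0.29717818 -1.0993479  -1.39274926]
```

View pics/w3.png

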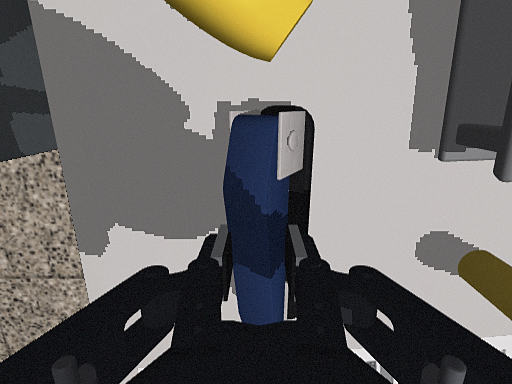

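Clear of the yellow mouse (tip at about 270,60). Lowering to contact, then opening gradually.

```bash
python3 -m jog '[[[0,0,-0.002],0,20],[[0,0,-0.002],0,20],[[0,0,0],0,20]]' 40
python3 -m jog '[[[0,0,-0.002],0,20],[[0,0,0],0,20]]' 20
python3 -m jog '[[[0,0,-0.002],0,20],[[0,0,0],0,20]]' 20
```

```text
clock: 5.45
tcp_pos: [0.3858, -0.1322, 0.0262]
orientation: [[0.004, 1.0, 0.001], [-0.002, 0.001, -1.0], [-1.0, 0.004, 0.002]]
wrist_force: [-0.0, 3.8, 14.5]
opening: 0.0281
clock: 5.65
tcp_pos: [0.3877, -0.1323, 0.025]
orientation: [[0.008, 1.0, 0.001], [-0.002, 0.001, -1.0], [-1.0, 0.008, 0.002]]
wrist_force: [4.5, 7.7, 19.1]
opening: 0.0279
clock: 5.85
tcp_pos: [0.3895, -0.1327, 0.0237]
orientation: [[0.011, 1.0, -0.0], [-0.003, -0.0, -1.0], [-1.0, 0.011, 0.003]]
wrist_force: [9.8, 10.9, 17.8]
opening: 0.0279
```

```bash
python3 -m jog '[[[0,0,0.002],0,30],[[0,0,0.001],0,34],[[0,0,0],0,36],[[0,0,0],0,38],[[0,0,0],0,40]]' 20
python3 -m jog '[[[0,0,0],0,43],[[0,0,0],0,46],[[0,0,0],0,50],[[0,0,0],0,55],[[0,0,0],0,60]]' 20
python3 -m jog '[[[0,0,0],0,64],[[0,0,0],0,64],[[0,0,0.03],0,64],[[0,0,0.05],0,64],[[0,0,0.05],0,64]]' 20
python3 - <<'E'
from h import *
s=bot.state();print(s['clock'],s['tcp_pos'],s['opening'],s['wrist_force'])
a=optics.camera('wrist')[:,:,::-1]
cv2.imwrite('pics/w4.png',a)
E
```

```text
clock: 6.35
tcp_pos: [0.3834, -0.1312, 0.023]
orientation: [[-0.001, 1.0, 0.001], [0.0, 0.001, -1.0], [-1.0, -0.001, -0.0]]
wrist_force: [1.2, -0.5, -0.4]
opening: 0.0342
clock: 6.85
tcp_pos: [0.3838, -0.1313, 0.0232]
orientation: [[-0.0, 1.0, 0.001], [0.0, 0.001, -1.0], [-1.0, -0.0, -0.0]]
wrist_force: [0.0, -0.1, -0.4]
opening: 0.0512
clock: 7.35
tcp_pos: [0.3828, -0.1307, 0.1541]
orientation: [[-0.002, 1.0, 0.001], [0.002, 0.001, -1.0], [-1.0, -0.002, -0.002]]
wrist_force: [1.5, -0.5, -0.8]
opening: 0.0548
7.35 [ 0.38281093 -0.13067151  0.15414147] 0.05477012434489572 [ 1.4546813  -0.53860737 -0.76866478]
```

View pics/w4.png

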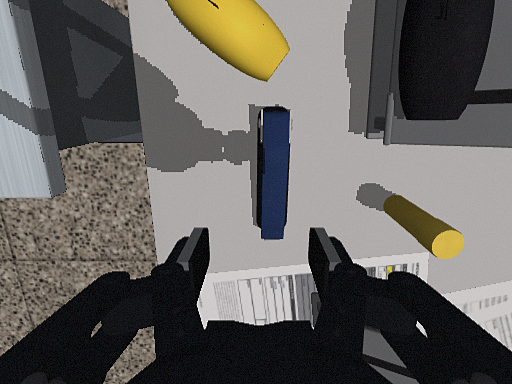

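Stapler stands flat on the desk. I'll compute its parked position and the mouse's fore/aft extents from pixels already read.

```bash
python3 - <<'E'
from h import *
m=optics.camera_model('wrist')
for p in ((275,108),(272,239),(262,225),(289,225)): print('stapler',ray(p,.046,m=m).round(4))
for z in (.065,.075,.085):
  for r in (103,200): print(z,r,ray(((206.5)/5-.5+206,(r+.5)/5-.5+178),z).round(4))
for c in (105,305):print(c,ray(((c+.5)/5-.5+206,(150.5)/5-.5+178),.075).round(4))
E
```

```text
stapler [ 0.4033 -0.0648  0.046 ]
stapler [ 0.4025 -0.1939  0.046 ]
stapler [ 0.3922 -0.1782  0.046 ]
stapler [ 0.4195 -0.1783  0.046 ]
0.065 103 [ 0.5485 -0.0117  0.065 ]
0.065 200 [ 0.4924 -0.0107  0.065 ]
0.075 103 [ 0.5473 -0.012   0.075 ]
0.075 200 [ 0.4916 -0.011   0.075 ]
0.085 103 [ 0.5462 -0.0122  0.085 ]
0.085 200 [ 0.4908 -0.0113  0.085 ]
105 [0.5215 0.0463 0.075 ]
305 [ 0.5191 -0.0682  0.075 ]
```

```bash
python3 -m jog '[[[0.033,0.030,0.01],0.007,78],[[0.033,0.030,0.01],0.007,78],[[0.034,0.030,0.01],0.006,78],[[0.034,0.031,0.01],0.006,78],[[0,0,0],0,78]]' 30
python3 -m jog '[[[0,0,-0.04],0,78],[[0,0,-0.04],0,78],[[0,0,-0.02],0,78],[[0,0,-0.006],0,78],[[0,0,0],0,78]]'
python3 -m jog '[[[0,0,-0.003],0,78],[[0,0,0],0,78]]'
python3 -m jog '[[[0,0,-0.002],0,78],[[0,0,0],0,78]]'
python3 - <<'E'
from h import *
s=bot.state();print(s['clock'],s['tcp_pos'],s['opening'],s['wrist_force'])
a=optics.camera('wrist')[:,:,::-1]
cv2.imwrite('pics/w5.png',a)
E
```

```text
clock: 7.9
tcp_pos: [0.5216, -0.0073, 0.1949]
orientation: [[0.004, 0.999, 0.031], [0.0, 0.031, -1.0], [-1.0, 0.004, -0.0]]
wrist_force: [-0.2, 0.7, -0.5]
opening: 0.0665
clock: 8.4
tcp_pos: [0.517, -0.0105, 0.0866]
orientation: [[-0.002, 1.0, 0.027], [0.0, 0.027, -1.0], [-1.0, -0.002, -0.0]]
wrist_force: [-0.7, -0.2, -0.1]
opening: 0.067
clock: 8.6
tcp_pos: [0.5187, -0.0107, 0.0855]
orientation: [[0.002, 1.0, 0.027], [-0.001, 0.027, -1.0], [-1.0, 0.002, 0.001]]
wrist_force: [0.1, -0.7, -0.3]
opening: 0.0666
clock: 8.8
tcp_pos: [0.5182, -0.0105, 0.0828]
orientation: [[0.001, 1.0, 0.027], [-0.0, 0.027, -1.0], [-1.0, 0.001, 0.0]]
wrist_force: [0.9, 0.5, -0.0]
opening: 0.0664
8.8 [ 0.51816217 -0.01047021  0.08283029] 0.06636058763071777 [ 0.94022167  0.4748379  -0.04437095]
```

View pics/w5.png

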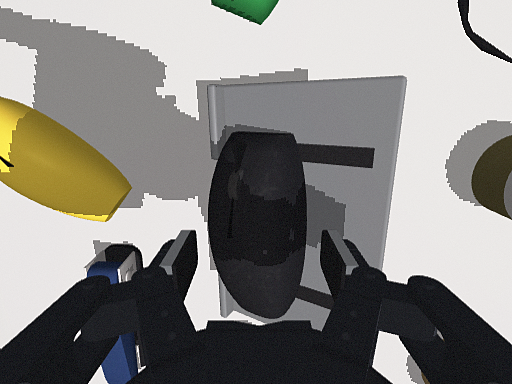

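The mouse (columns 210–305) is centred between the fingertips (190 and 325). Easing down until the rear fingertip nears the deck.

```bash
for i in 1 2 3; do python3 -m jog '[[[0,0,-0.002],0,76],[[0,0,0],0,76]]' | grep -E 'tcp|force|open'; done
```

```text
tcp_pos: [0.5177, -0.0103, 0.0801]
wrist_force: [0.4, -0.1, -0.2]
opening: 0.0649
tcp_pos: [0.5176, -0.0103, 0.078]
wrist_force: [0.1, -0.7, -0.2]
opening: 0.0648
tcp_pos: [0.5176, -0.0103, 0.076]
wrist_force: [1.0, -1.1, 0.2]
opening: 0.0647
```

```bash
for i in 1 2 3; do python3 -m jog '[[[0,0,-0.002],0,72],[[0,0,0],0,72]]' | grep -E 'tcp|force|open'; done
```

```text
tcp_pos: [0.5177, -0.0103, 0.074]
wrist_force: [-1.2, 0.3, 0.0]
opening: 0.0616
tcp_pos: [0.5182, -0.0104, 0.0726]
wrist_force: [-1.2, -0.1, 2.0]
opening: 0.0617
tcp_pos: [0.5185, -0.0105, 0.0721]
wrist_force: [-7.3, 1.0, 16.0]
opening: 0.0616
```

Deck contact at TCP z≈0.0725. Backing off 1 mm and closing.

```bash
python3 -m jog '[[[0,0,0.001],0,66],[[0,0,-0.001],0,60],[[0,0,-0.001],0,50],[[0,0,0],0,40],[[0,0,0],0,30]]' 40
python3 -m jog '[[[0,0,0],0,20],[[0,0,0],0,20],[[0,0,0],0,20]]' 70
```

```text
clock: 10.55
tcp_pos: [0.5171, -0.0105, 0.0722]
orientation: [[-0.002, 1.0, 0.028], [-0.001, 0.028, -1.0], [-1.0, -0.002, 0.0]]
wrist_force: [-15.7, 1.5, 32.5]
opening: 0.0525
clock: 10.85
tcp_pos: [0.5171, -0.0105, 0.0725]
orientation: [[-0.003, 1.0, 0.028], [-0.001, 0.028, -1.0], [-1.0, -0.003, 0.001]]
wrist_force: [-16.9, 2.7, 35.7]
opening: 0.0509
```

```bash
python3 -m jog '[[[0,0,0.003],0,20],[[0,0,0.003],0,20],[[0,0,0.005],0,20],[[0,0,0.005],0,20],[[0,0,0.01],0,20]]' 70
python3 -m jog '[[[0,0,0.02],0,20],[[0,0,0.03],0,20],[[0,0,0],0,20]]'
python3 - <<'E'
from h import *
s=bot.state();print(s['clock'],s['tcp_pos'],s['opening'],s['wrist_force'])
a=optics.camera('wrist')[:,:,::-1]
cv2.imwrite('pics/w6.png',a)
E
```

```text
clock: 11.35
tcp_pos: [0.5172, -0.0102, 0.095]
orientation: [[-0.002, 1.0, 0.027], [0.0, 0.027, -1.0], [-1.0, -0.002, -0.001]]
wrist_force: [0.2, 0.1, -1.2]
opening: 0.0501
clock: 11.65
tcp_pos: [0.5209, -0.0111, 0.1499]
orientation: [[0.008, 1.0, 0.027], [-0.002, 0.027, -1.0], [-1.0, 0.008, 0.002]]
wrist_force: [-0.2, -0.8, -1.8]
opening: 0.0503
11.65 [ 0.52085788 -0.01105178  0.14988345] 0.05030897457218718 [-0.15596165 -0.78762255 -1.82728581]
```

View pics/w6.png

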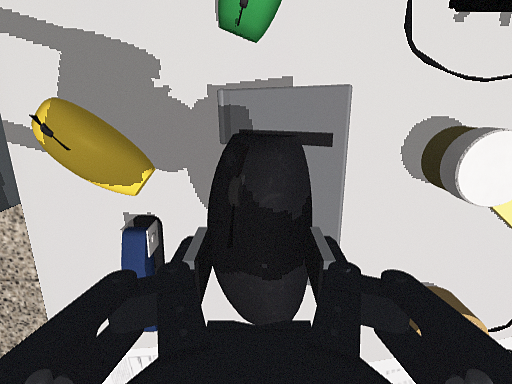

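The mouse is held with its tilt kept. Carrying it over to the right stand.

```bash
python3 -m jog '[[[0,0,0.02],0,20],[[-0.0036,-0.035,0.01],0.0109,20],[[-0.0036,-0.039,0],0.0109,20],[[-0.0036,-0.039,0],0.0109,20],[[-0.0036,-0.039,0],0.0109,20]]' 70 | grep -E 'tcp|force|open'
python3 -m jog '[[[-0.0036,-0.039,0],0.0109,20],[[-0.0036,-0.039,0],0.0109,20],[[-0.0036,-0.039,0],0.0109,20],[[-0.0036,-0.039,0],0.0109,20],[[-0.0036,-0.040,0],0.0109,20]]' | grep -E 'tcp|force|open'
python3 -m jog '[[[0,0,-0.03],0,20],[[0,0,0],0,20],[[0,0,0],0,20]]'
```

```text
tcp_pos: [0.5026, -0.1633, 0.1744]
wrist_force: [0.0, -0.3, -1.3]
opening: 0.0505
tcp_pos: [0.4845, -0.3593, 0.1739]
wrist_force: [-0.4, -0.6, -1.5]
opening: 0.05
clock: 13.0
tcp_pos: [0.4845, -0.3569, 0.1437]
orientation: [[-0.003, 0.992, 0.125], [0.003, 0.125, -0.992], [-1.0, -0.002, -0.004]]
wrist_force: [0.1, -0.9, -0.7]
opening: 0.0502
```

```bash
python3 -m jog '[[[0.0005,-0.001,-0.03],0,20],[[0,0,-0.02],0,20],[[0,0,-0.008],0,20],[[0,0,-0.004],0,20],[[0,0,0],0,20]]' | grep -E 'tcp|force|open'
for i in 1 2 3; do python3 -m jog '[[[0,0,-0.003],0,20],[[0,0,0],0,20]]' | grep -E 'tcp|force|open'; done
```

```text
tcp_pos: [0.4865, -0.3592, 0.084]
wrist_force: [0.1, 0.7, -0.6]
opening: 0.0504
tcp_pos: [0.4863, -0.3597, 0.0811]
wrist_force: [-0.6, 0.5, -1.1]
opening: 0.0504
tcp_pos: [0.4858, -0.3593, 0.0772]
wrist_force: [0.2, 0.5, -0.3]
opening: 0.0503
tcp_pos: [0.4862, -0.3596, 0.075]
wrist_force: [-1.7, 1.6, 3.9]
opening: 0.0503
```

```bash
python3 -m jog '[[[0,0,-0.001],0,20],[[0,0,0],0,20],[[0,0,-0.001],0,20],[[0,0,0],0,20]]' 40 | grep -E 'tcp|force|open'
python3 -m jog '[[[0,0,0],0,56],[[0,0,0],0,58],[[0,0,0],0,60],[[0,0,0],0,62],[[0,0,0],0,62]]' 20 | grep -E 'tcp|force|open'
python3 - <<'E'
from h import *
s=bot.state();print(s['clock'],s['tcp_pos'],s['opening'],s['wrist_force'])
a=optics.camera('wrist')[:,:,::-1]
cv2.imwrite('pics/w7.png',a)
E
```

```text
tcp_pos: [0.4862, -0.3597, 0.0749]
wrist_force: [-6.0, 5.9, 16.5]
opening: 0.0505
tcp_pos: [0.4865, -0.3598, 0.0743]
wrist_force: [-3.2, 3.7, 11.4]
opening: 0.0531
15.0 [ 0.48646013 -0.35978278  0.07430901] 0.053095750340912136 [-3.18439312  3.68335415 11.35613965]
```

```bash
python3 -m jog '[[[0,0,0.001],0,64],[[0,0,0.001],0,66],[[0,0,0.001],0,69],[[0,0,0.001],0,72],[[0,0,0.001],0,75]]' 20 | grep -E 'tcp|force|open'
python3 -m jog '[[[0,0,0.002],0,80],[[0,0,0.004],0,80],[[0,0,0.02],0,80],[[0,0,0.05],0,80],[[0,0,0.05],0,80]]' 20 | grep -E 'tcp|force|open'
python3 - <<'E'
from h import *
s=bot.state();print(s['clock'],s['tcp_pos'],s['opening'],s['wrist_force'])
m=optics.camera_model('wrist');a=optics.camera('wrist')[:,:,::-1]
v=[0.505,-0.3559,np.radians(7.15)]
P=place(v,[[-.0395,0,.0455],[-.046,.0825,.042],[-.046,-.0825,.042],[.046,.0825,.095],[.046,-.0825,.095]])
Pm=place(v,[[-.0395+.0242,s*.058,.0595] for s in(-1,1)])
a=a.copy()
for p in proj(np.vstack([P,Pm]),m=m): cv2.circle(a,(int(p[0]),int(p[1])),3,(0,0,255),1)
t=optics.camera('top')[:,:,::-1][170:250,200:420]
cv2.imwrite('pics/w8.png',np.vstack([a,cv2.resize(t,(512,186),interpolation=cv2.INTER_CUBIC)]))
E
```

```text
tcp_pos: [0.4858, -0.3593, 0.0771]
wrist_force: [-1.2, -0.9, -0.8]
opening: 0.0641
tcp_pos: [0.4852, -0.3586, 0.2037]
wrist_force: [0.3, -0.6, 0.2]
opening: 0.0684
16.05 [ 0.48519033 -0.35858784  0.2037246 ] 0.06837094466994825 [ 0.33917791 -0.57258446  0.16269465]
```

View pics/w8.png

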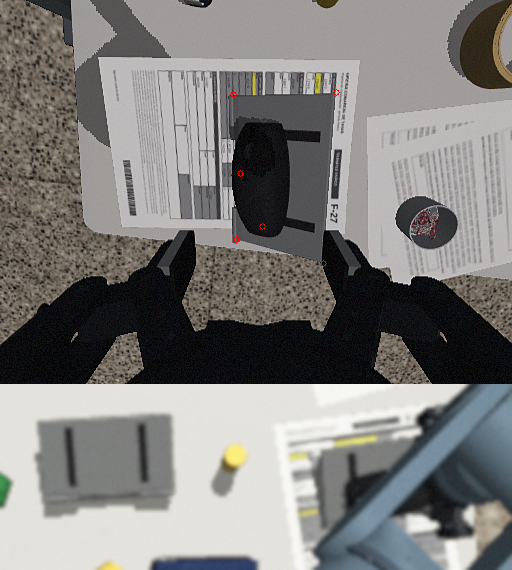

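Mouse is on the right stand, rows 122–238, front edge along the lip (column 233). I'll check its lateral centring numerically and head for the stapler.

```bash
python3 - <<'E'
from h import *
m=optics.camera_model('wrist')
L=np.array([.4658,-.3608]);a=np.radians(7.15);R=np.array([[np.cos(a),np.sin(a)],[-np.sin(a),np.cos(a)]])
for z in (.068,.075):
  for p in ((262,122),(262,238),(233,180),(289,180)): print(z,p,(R@(ray(p,z,m=m)[:2]-L)).round(4))
E
```

```text
0.068 (262, 122) [0.028  0.0491]
0.068 (262, 238) [ 0.0284 -0.0792]
0.068 (233, 180) [-0.0026 -0.0109]
0.068 (289, 180) [ 0.0568 -0.011 ]
0.075 (262, 122) [0.0278 0.0496]
0.075 (262, 238) [ 0.0282 -0.0756]
0.075 (233, 180) [-0.002  -0.0089]
0.075 (289, 180) [ 0.056 -0.009]
```

```bash
python3 -m jog '[[[-0.016,0.046,0],-0.025,70],[[-0.016,0.046,0],-0.025,65],[[-0.016,0.046,0],-0.025,60],[[-0.016,0.046,-0.02],-0.025,60],[[-0.017,0.0455,-0.03],-0.022,60]]' 30 | grep -E 'tcp|force|open|clock'
python3 -m jog '[[[0,0,-0.03],0,60],[[0,0,-0.03],0,60],[[0,0,0],0,60]]' | grep -E 'tcp|force|open'
python3 - <<'E'
from h import *
im=np.median([optics.camera('top') for _ in range(3)],0).astype(np.uint8)[:,:,::-1]
def crop(u,v,w=76,h=58,s=6):
    return np.clip(1.6*cv2.resize(im[v:v+h,u:u+w],None,fx=s,fy=s,interpolation=cv2.INTER_CUBIC).astype(float),0,255).astype(np.uint8)
w=optics.camera('wrist')[:,:,::-1]
cv2.imwrite('pics/c2.png',np.hstack([crop(328,184,64,58),w[:348,100:512]]))
E
```

```text
clock: 16.65
tcp_pos: [0.4082, -0.1368, 0.159]
wrist_force: [0.9, 0.4, -0.4]
opening: 0.0508
tcp_pos: [0.4053, -0.1358, 0.0951]
wrist_force: [-1.0, 0.9, 0.5]
opening: 0.0513
```

View pics/c2.png

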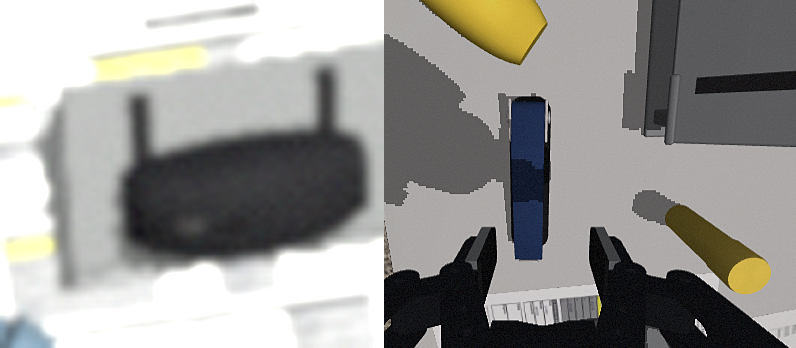

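Mouse lies on the right deck as it did on its own stand, against the lip (columns 122–368 in the left crop). The stapler is upright between the open jaws (columns 512–548, rows 97–258). Computing offsets for both.

```bash
python3 - <<'E'
from h import *
m=optics.camera_model('wrist');s=bot.state();print(s['tcp_pos'])
for p in ((530-284,97),(528-284,259),(513-284,200),(545-284,200)): print('st',ray(p,.046,m=m).round(4))
for z in (.068,.075):
  e=[ray(((c+.5)/6-.5+328,(r+.5)/6-.5+184),z) for c,r in ((122,205),(368,175))]
  L=np.array([.4658,-.3608]);a=np.radians(7.15);R=np.array([[np.cos(a),np.sin(a)],[-np.sin(a),np.cos(a)]])
  print(z,[(R@(q[:2]-L)).round(4) for q in e])
E
```

```text
[ 0.40903392 -0.13882828  0.09964784]
st [ 0.4008 -0.0614  0.046 ]
st [ 0.3979 -0.1835  0.046 ]
st [ 0.3874 -0.1341  0.046 ]
st [ 0.4112 -0.134   0.046 ]
0.068 [array([0.0271, 0.0569]), array([ 0.0241, -0.0623])]
0.075 [array([0.0267, 0.0582]), array([ 0.0238, -0.0603])]
```

```bash
python3 -m jog '[[[-0.003,0.006,0],-0.01,60],[[0,0,-0.03],0,60],[[0,0,0],0,60],[[0,0,0],0,60]]' 30 | grep -E 'tcp|force|open|ori'
```

```text
tcp_pos: [0.4046, -0.1316, 0.0685]
orientation: [[-0.001, 1.0, -0.007], [0.001, -0.007, -1.0], [-1.0, -0.001, -0.0]]
wrist_force: [0.2, -1.0, 0.0]
opening: 0.0515
```

```bash
python3 -m jog '[[[-0.0015,0.004,-0.025],-0.008,60],[[0,0,-0.015],0,60],[[0,0,-0.008],0,60],[[0,0,0],0,60],[[0,0,0],0,45]]' 30 | grep -E 'tcp|force|open'
python3 -m jog '[[[0,0,0],0,35],[[0,0,0],0,25],[[0,0,0],0,15],[[0,0,0],0,15]]' 30 | grep -E 'tcp|force|open'
```

```text
tcp_pos: [0.4041, -0.1283, 0.0209]
wrist_force: [-0.5, 0.4, 0.1]
opening: 0.039
tcp_pos: [0.4035, -0.1281, 0.0209]
wrist_force: [-4.2, -0.6, 6.4]
opening: 0.0228
```

```bash
python3 -m jog '[[[0,0,0.03],0,15],[[0,0,0.045],0,15],[[0,0,0.045],0,15],[[0.02,0.02,0.01],0,15],[[0.025,0.027,0],0.013,15]]' 40 | grep -E 'tcp|force|open'
python3 -m jog '[[[0.033,0.035,0],0.014,15],[[0.033,0.0356,0],0.014,15],[[0,0,0],0,15],[[0,0,0],0,15],[[0,0,0],0,15]]' | grep -E 'tcp|force|open|ori'
```

```text
tcp_pos: [0.4508, -0.0821, 0.1538]
wrist_force: [0.4, -0.5, -1.4]
opening: 0.0223
tcp_pos: [0.5137, -0.0105, 0.1498]
orientation: [[-0.001, 1.0, 0.026], [-0.0, 0.026, -1.0], [-1.0, -0.001, 0.0]]
wrist_force: [-0.2, -0.3, -2.4]
opening: 0.0228
```

Aligned over the left stand. Measuring the held stapler isn't needed; lowering in steps until its rear bottom edge touches the deck.

```bash
python3 -m jog '[[[0.0005,0,-0.03],0,15],[[0,0,-0.02],0,15],[[0,0,-0.008],0,15],[[0,0,0],0,15]]' | grep -E 'tcp|force|open'
for i in 1 2 3; do python3 -m jog '[[[0,0,-0.002],0,15],[[0,0,0],0,15]]' | grep -E 'tcp|force'; done
```

```text
tcp_pos: [0.5135, -0.0109, 0.0911]
wrist_force: [0.2, 0.5, -1.7]
opening: 0.0225
tcp_pos: [0.5156, -0.0107, 0.0911]
wrist_force: [0.4, 0.2, -1.6]
tcp_pos: [0.5151, -0.0103, 0.0884]
wrist_force: [0.9, -0.1, -0.9]
tcp_pos: [0.5147, -0.0101, 0.0859]
wrist_force: [-0.2, -0.9, -1.5]
```

```bash
for i in 1 2 3; do python3 -m jog '[[[0,0,-0.001],0,15],[[0,0,0],0,15]]' 30| grep -E 'tcp|force'; done
```

```text
tcp_pos: [0.5149, -0.0103, 0.0854]
wrist_force: [-1.2, 0.0, 4.1]
tcp_pos: [0.515, -0.0103, 0.0853]
wrist_force: [-6.1, 0.6, 11.1]
tcp_pos: [0.515, -0.0103, 0.0852]
wrist_force: [-9.9, 0.8, 20.9]
```

Contact at 0.0854, matching the prediction of 0.0849. Opening slowly so the stapler tips onto the deck against the retreating front finger.

```bash
python3 -m jog '[[[0,0,0.001],0,22],[[0,0,0.0005],0,26],[[0,0,0],0,28],[[0,0,0],0,29],[[0,0,0],0,30]]' 20 | grep -E 'tcp|force|open'
python3 -m jog '[[[0,0,0],0,31],[[-0.0005,0,0],0,32.5],[[-0.0005,0,0],0,34],[[-0.0005,0,0],0,35.5],[[-0.0005,0,0],0,37]]' 20 | grep -E 'tcp|force|open'
python3 -m jog '[[[-0.0005,0,0],0,38.5],[[-0.0005,0,0],0,40],[[-0.0005,0,0],0,41.5],[[-0.0005,0,0],0,43],[[-0.0005,0,0],0,44.5]]' 20 | grep -E 'tcp|force|open'
python3 -m jog '[[[-0.0005,0,0],0,46],[[-0.0005,0,0],0,47.5],[[-0.0005,0,0],0,49],[[-0.0005,0,0],0,50.5],[[-0.0005,0,0],0,52]]' 20 | grep -E 'tcp|force|open'
python3 -m jog '[[[-0.0005,0,0],0,54],[[-0.0005,0,0],0,56],[[-0.0005,0,0],0,58],[[-0.0005,0,0],0,60],[[-0.0005,0,0],0,62]]' 20 | grep -E 'tcp|force|open'
python3 - <<'E'
from h import *
print(bot.state()['clock'])
cv2.imwrite('pics/w9.png',optics.camera('wrist')[:,:,::-1])
E
```

```text
tcp_pos: [0.5148, -0.0102, 0.0843]
wrist_force: [-0.4, -0.2, 0.4]
opening: 0.0256
tcp_pos: [0.5128, -0.0102, 0.0845]
wrist_force: [-0.0, 1.5, 0.1]
opening: 0.0315
tcp_pos: [0.5103, -0.0102, 0.0845]
wrist_force: [-1.6, -0.4, -0.6]
opening: 0.0383
tcp_pos: [0.5081, -0.0103, 0.0846]
wrist_force: [-0.1, 0.6, 0.4]
opening: 0.0443
tcp_pos: [0.5054, -0.0102, 0.0846]
wrist_force: [0.2, 0.4, 0.6]
opening: 0.0532
23.55
```

```bash
python3 -m jog '[[[-0.001,0,0],0,66],[[0,0,0],0,68],[[0,0,0.005],0,70],[[0,0,0.02],0,70],[[0,0,0.04],0,70]]' 20 | grep -E 'tcp|force|open'
python3 -m jog '[[[0,0,0.05],0,70],[[0,0,0],0,70],[[0,0,0],0,70]]' 20 | grep -E 'tcp|force|open'
python3 - <<'E'
from h import *
np.save('m10.npy',optics.camera_model('wrist')['pose']);cv2.imwrite('pics/w10.png',optics.camera('wrist')[:,:,::-1])
E
python3 -m jog '[[[-0.03,-0.04,0.02],0,70],[[-0.03,-0.04,0],0,70],[[-0.03,-0.03,0],0,70],[[-0.03,-0.03,0],0,70],[[0,0,0],0,70]]' | grep -E 'tcp|force|open'
python3 - <<'E'
from h import *
im=np.median([optics.camera('top') for _ in range(3)],0).astype(np.uint8)[:,:,::-1]
cv2.imwrite('pics/top2.png',im)
g=lambda i,u,v,w,h,s,k=1.:np.clip(k*cv2.resize(i[v:v+h,u:u+w],(int(w*s),int(h*s)),interpolation=cv2.INTER_CUBIC).astype(float),0,255).astype(np.uint8)
sc=optics.camera('scene')[:,:,::-1]
w=cv2.imread('pics/w10.png')
top=np.hstack([g(im,206,178,76,60,5,1.4),g(im,328,184,76,60,5,1.4)])
bot_=np.hstack([g(sc,210,165,100,75,4,1.5),g(w,130,20,250,188,1.6,1.3)])
o=np.zeros((600,800,3),np.uint8);o[:300,:760]=top;o[300:600,:bot_.shape[1]]=bot_[:300,:800]
cv2.imwrite('pics/fin.png',o)
E
```

```text
tcp_pos: [0.5019, -0.0097, 0.1477]
wrist_force: [0.3, 0.2, -0.2]
opening: 0.0597
tcp_pos: [0.5055, -0.0105, 0.2014]
wrist_force: [0.2, -0.6, -0.9]
opening: 0.0596
tcp_pos: [0.383, -0.1495, 0.2163]
wrist_force: [0.8, -0.1, -1.1]
opening: 0.0593
```

View pics/fin.png

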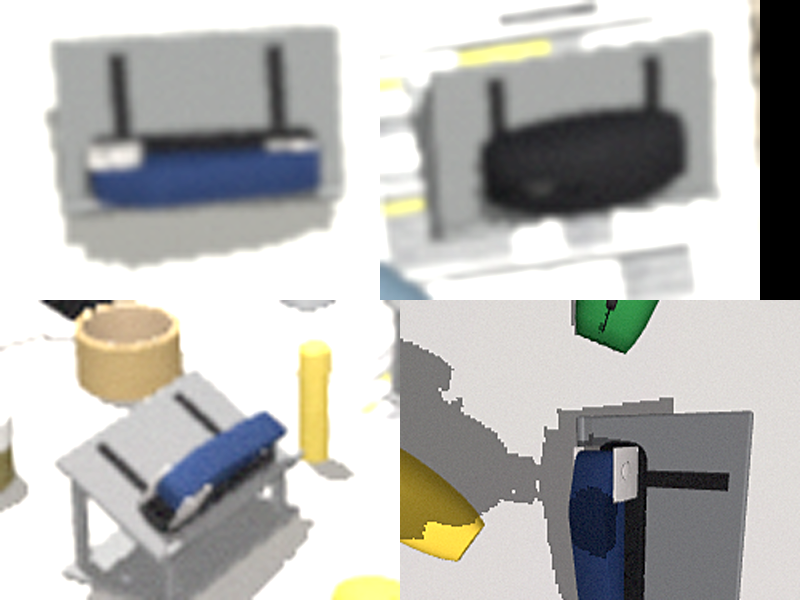

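The last picture shows both items in place. Top-left: the stapler is centred on the left deck (columns 86–320, deck centre about 201). Bottom-left: its base is flat on the slope. Top-right: the mouse is on the right deck (columns 483–686) at the lip. Nothing else has moved, so I'm handing in.

```bash
python3 -c "
from plant import job,bot
print(bot.state()['clock']);print(job.close_job())"
```

```text
25.15
the job is handed in; nothing more can be done
None
```

The swap is done, and I handed it in at 25.2 s of the 72 s allowed. I parked the stapler flat on the free desk area, carried the mouse straight to the right stand, then tipped the stapler gently onto the left stand by opening the gripper slowly.

- **Mouse:** it rests on the right stand against the lip. The top camera puts it about 1–3 mm off the middle. A reading from the wrist camera suggested up to 9 mm, but that view was skewed by the mouse's height, so I trusted the top camera.
- **Stapler:** it lies flat and crosswise on the left stand, within a few mm of the middle. By comparing picture rows, I estimate it sits about 3–4 mm upslope of the lip rather than touching it. I left it there.
- **Other things:** the pictures showed nothing else disturbed. The wrist force stayed below about 40 N in every reading, and nothing was touching the gripper at the end.

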